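Set the plate stage's jaw gap with its knurled wheel

ROBOT

A 7-joint arm with a two-finger parallel gripper is mounted at the origin on the work surface. World frame = base frame: x ahead of the robot, y to its left, z up, the work surface at z = 0. Lengths are in mm, angles in rad, forces in N, time in s.
With the tool pointing down it reaches from about 425 to 800 mm from the base axis. Payload 8.3 kg.
Tool frame: the origin (TCP) lies on the centre line of the jaws, within the pads' length; the fingertips stand 11 mm ahead of it and the grasp point (between the pads) lies 8 mm behind it; z points along the fingers, y is the line along which they close (so a half turn about z gives the same grasp; the last joint's range is limited). The gripper opens to 85 mm and grips with 20 to 120 N. Pads are 22 mm wide; open, the fingers measure 114 mm over their backs; the gripper's body (76 mm by 85 mm) begins 54 mm behind the grasp point. The pads swing forward as they close: fully open they stand 13 mm farther back than shut.
Start: joints at [1.156, 0.383, 0.016, 1.37, -0.006, 1.388, -0.046], TCP at [215.403, -586.69, 242.279] pointing down, gripper open.
Joint ranges: [-2.95, 2.95], [-0.25, 2.06], [-1.52, 1.56], [0.18, 2.33], [-1.44, 4.58], [0.02, 2.06], [-3.01, 3.01]. Speed limits (rad/s): [2.39, 2.39, 3.01, 3.01, 3.14, 3.14, 3.14].

INTERFACE

Orientations are given as a 3x3 rotation matrix whose columns are the frame's x, y, z axes.
In Python, from cell import manip gives the robot as it stands. The module is installed in compiled form; this text tells all that it offers.
- The arm moves only by the tool step_arm, never from a script. Its argument "motion" is a list of rows, each a list of 6 numbers: the shift along the world's x, y, z scaled (see below), then the turn, a rotation vector about the world's x, y, z scaled (see below). In form: [[dx, dy, dz, rx, ry, rz], ...]. A call has exactly 10 rows; each row shifts and turns the commanded pose from where the row before left it; what a row does not reach is not made up. The controller multiplies each number of a shift by 2 cm and each number of a turn by 5 degrees. A row lasts 1/10 s, in which the tool goes at most 50 mm and 8.59 degrees, less where a joint would pass 70% of its speed; a pose out of reach is approached as far as the arm can. A call with a number of a shift or a turn outside -1 to 1 is refused whole. A call with a gripper value outside its range is refused whole. "grip" is the closure, from 0 (fully open) to 1 (shut), set as the call begins (left out, the last holds). The fingers move at their own pace and stop on an object; the grip force is fixed at half the most. Time passes only in rows, so rows that do not move let the fingers close, or fill a call up. It gives the time, the measured TCP pose, the force, the opening and the grip force at its end, in the units of the state.
- manip.read_state(): the state, without advancing time (a new reading comes with each control period).
- manip.snapshot(name): name is "side" or "top"; returns a dict with "image" (400x640x3 uint8, red, green, blue), "intrinsics" (3x3 intrinsics, pixels), "position" and "rotation" of the camera in the world. Camera axes: x right, y down, z forward; pixel columns grow to the right and rows downward; lengths in mm; the calibration is good to about 2 mm. A picture is of the moment at which its call begins. There is no depth.
- manip.finish_job(): hands the job in; it is judged then, once.
The state is a dict: "clock": time; "joint_positions": joint angles; "qvel": joint speeds; "effort": joint torques, N m; "ee_pos": TCP position; "tool_rot": TCP orientation; "wrist_force": force on the tool from outside, world axes, zero at the start; "wrist_torque": the same for the moment, N m; "opening": finger opening in mm; "grip_force": force on a finger pad.
Only numpy, scipy, OpenCV 4.12 (cv2) and the standard library are available. Lean on these libraries where they do the work, as an engineer would, in place of code of your own. Each camera call takes 0.05 s, during which the arm holds its last target. There are 200 camera calls.

TASK

The light stage on the table has to be set for the next glass plate: with a fingertip, roll the knurled wheel at its side so that the sliding jaw closes toward the fixed jaw until its pointer stands in the notch of the gauge marker on the scale, then take the finger away. Move the jaw by the wheel alone, without pushing on the jaw itself or gripping the wheel. Leave the marker, the loupe, the steel post, the bottle and the slide box where they are.

Things in the scene. Friction and masses are not known exactly. Their poses are not given: they have to be found in the camera images.
- stage: Light stage for glass plates, fixed to the table: aluminium frame 220 x 300 mm, top at 28 mm, with a white opal panel, 54 mm high end plates and two jaws across the panel. Origin on the table under the panel's middle; z up, x from the wheel's side to the scale's side, y along the guide rods from the fixed jaw (-y) to the sliding jaw (+y). The wheel's housing sticks out at the -x side.
- wheel: Dark steel knurled wheel, 54 mm across its 24 straight ribs (1.8 mm high), 16 mm wide. Origin at its centre, 42 mm above the table, at x -125 mm, y 0 of the stage; axle along the stage's x. It stands between bearing cheeks 58 mm high, so its top 11 mm is free. Some 1.2 to 1.5 N along the rim turns it and it stays where it is left.
- wheel_top (a point): Highest point of the wheel, 69 mm above the table, where a fingertip rolls it; axes as the stage's. By a pinion and rack the jaw goes the way the top of the wheel goes, 6 mm for each radian (27 mm of rim): rolled towards the stage's -y it closes the gap, towards +y it opens it. Several strokes are needed, lifting off between them.
- jaw: Sliding jaw: aluminium crossbar on two bushings (top 53 mm above the table), with a steel rack (55 mm high) running past the wheel 36 mm to its +x side. It slides along the stage's y only, 58 mm in all; -y closes the gap. Origin at table height under the middle of its gripping face. Not to be pushed.
- pointer (a point): Tip of the sliding jaw's black pointer, a bar 2 mm wide that reaches out over the white scale, 36.5 mm above the table; it moves with the jaw. Axes as the stage's.
- notch (a point): Middle of the notch in the gauge marker, a black cursor 28 x 25 mm with two prongs and a small steel screw, clamped on the scale's outer edge. The notch is 8 mm wide along the stage's y, just under the pointer's path; this point is at the pointer's height and coincides with it when the gap is set. At the start it lies 10 to 38 mm to the -y side of the pointer. Not to be moved.
- loupe: Black loupe on a clear acrylic stand, 60 x 60 mm and 54 mm high, loose on the table near the wheel. Origin under its middle.
- post: Loose bright steel clamp post, 22 mm in diameter and 28 mm high, standing near the wheel. Origin under its middle.
- cleaner: Loose clear bottle of lens cleaner with a white cap, 44 mm in diameter and 115 mm high, beside the stage. Origin under its middle.
- slidebox: Loose flat grey box with a white lid, 84 x 36 x 30 mm, beside the stage. Origin under its middle.
Mind the look-alikes: they are no part of the job. Several things have the shape of the slidebox; the one meant has the colours described above.

How it is judged:
By the outcome, as a careful person would: the job done as asked, in the order asked, and still so for the second after the job is handed in, with the robot touching nothing.
It also fails if it takes over 72 s, if anything falls off the work surface, if the arm or the gripper's body presses on something with over 40 N, if the wrist force passes 120 N, or if a joint passes its speed limit or range.

## Working session

There is one attempt and no reset: what is moved stays moved. The work goes in short steps, Python scripts to look and compute and a tool call to move; the robot and the scene stay as the last step left them, time stands still between calls to the robot, and variables do not carry over. Pictures are saved under pics/ and viewed, at most 10 in all, crops included, and the job is handed in when it is done.

Besides the shell and the picture viewer there is one more tool, called after "Call:" as name([rows], argument=value, ...), one row to a line, values as JSON. step_arm: Moves the arm, as the interface text tells. Shifts and turns lie within -1 to 1; 1 stands for 2 cm of shift or 5 degrees of turn. Its arguments: {"type":"object","properties":{"motion":{"type":"array","items":{"type":"array","items":{"type":"number"}}},"grip":{"type":"number"}},"required":["motion"]}

```bash
mkdir -p pics; cat > h.py <<'E'
import numpy as np, cv2
from cell import manip
def snap(n,f=None):
    s=manip.snapshot(n)
    if f: cv2.imwrite('pics/'+f,s['image'][:,:,::-1])
    return s
def ray(s,u,v):
    d=np.array(s['rotation'])@np.linalg.inv(s['intrinsics'])@[u,v,1]
    return np.array(s['position']),d
def onz(s,u,v,z):
    p,d=ray(s,u,v); return p+d*(z-p[2])/d[2]
def proj(s,P):
    q=np.array(s['intrinsics'])@(np.array(s['rotation']).T@(np.array(P,float)-s['position'])); return q[:2]/q[2]
E
python3 - <<'E'
from h import *
for n in('top','side'):
    s=snap(n,n+'0.png'); print(n,s['position'],np.round(s['rotation'],3).tolist(),s['intrinsics'][0])
st=manip.read_state(); print(st['ee_pos'],np.round(st['tool_rot'],3).tolist(),st['clock'])
E
```

```text
top [ 499.73305258  -53.57081194 1275.55406292] [[0.024, -0.998, 0.065], [-1.0, -0.022, 0.019], [-0.018, -0.066, -0.998]] [435.66739518   0.         314.2640662 ]
side [ 548.24816375 -845.98277854  556.91358786] [[0.999, -0.003, 0.033], [-0.03, -0.512, 0.858], [0.014, -0.859, -0.512]] [389.58585475   0.         319.27113626]
[ 215.26990131 -586.30320046  241.36294383] [[0.939, 0.345, -0.001], [0.345, -0.939, 0.002], [-0.0, -0.002, -1.0]] 0.1
```

View pics/top0.png

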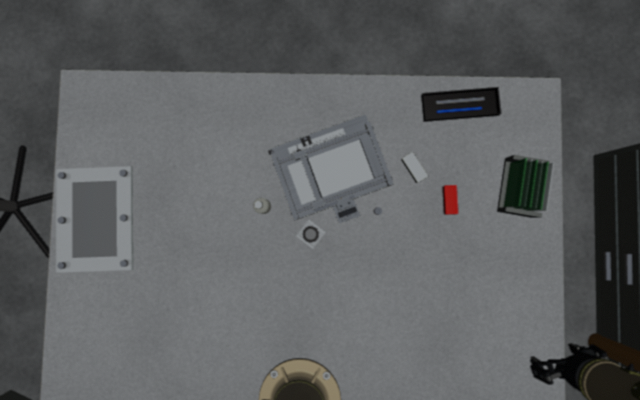

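View pics/side0.png

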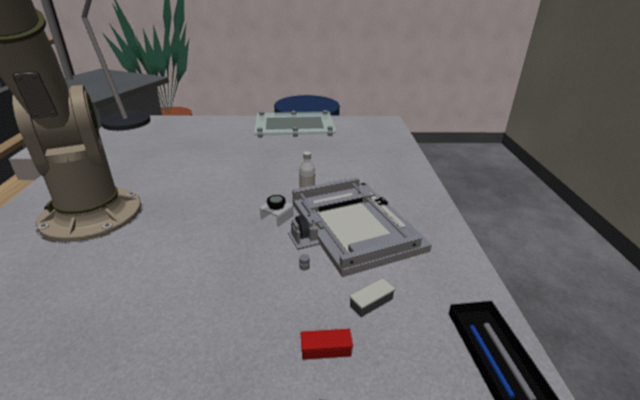

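The top view shows the stage at about (332,168), the wheel at about (347,211), the marker near (306,141), the loupe at (311,234) and the post at (377,211). The side view agrees. I'll zoom in on both.

```bash
python3 - <<'E'
import cv2
a=cv2.imread('pics/top0.png')[105:255,240:400]; b=cv2.imread('pics/side0.png')[170:280,255:435]
cv2.imwrite('pics/topc.png',cv2.resize(a,None,fx=4,fy=4,interpolation=cv2.INTER_CUBIC)[:600])
cv2.imwrite('pics/sidec.png',cv2.resize(b,None,fx=4,fy=4,interpolation=cv2.INTER_CUBIC))
E
```

```text
(no output)
```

View pics/topc.png

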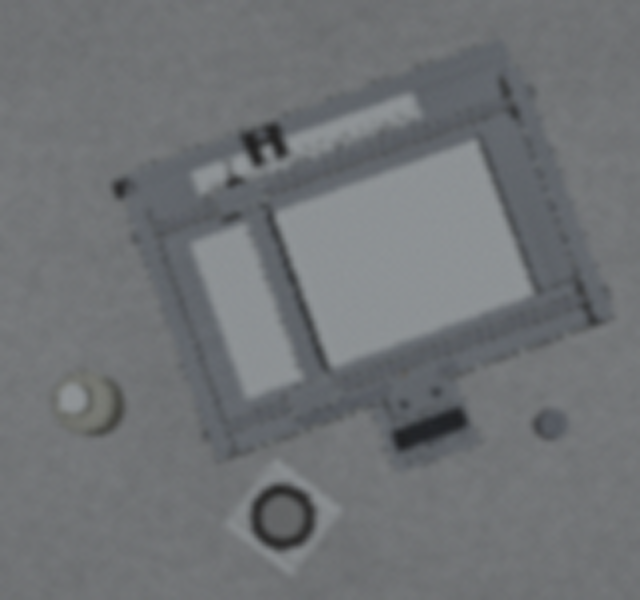

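View pics/sidec.png

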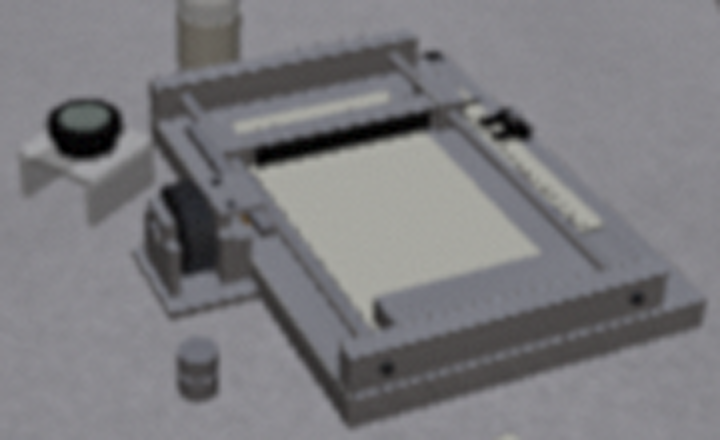

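The crops show the frame corners at (125,185), (498,40), (608,318) and (228,458) in the top crop. The wheel is a dark bar at (430,428), the black H of the marker is at (265,145), and the pointer is at about (235,175). Next I'll work out the stage pose and rectify both views on the pointer plane.

```bash
python3 - <<'E'
from h import *
s=snap('top'); d=snap('side')
F=lambda c:(240+(c[0]-1.5)/4,105+(c[1]-1.5)/4)
C=np.array([onz(s,*F(c),28) for c in [(125,185),(498,40),(608,318),(228,458)]])
print(C.round(1).tolist())
print([round(float(np.linalg.norm(C[i]-C[i-1])),1) for i in range(4)])
y=(C[0]-C[1])+(C[3]-C[2]); a=np.arctan2(y[1],y[0])-np.pi/2
x=(C[0]-C[3])+(C[1]-C[2]); b=np.arctan2(x[1],x[0]); print('yaw',np.degrees([a,b]))
c=C.mean(0); 
# wheel dark blob in top
g=s['image'].max(2); m=np.zeros_like(g); m[203:222,330:365]=(g[203:222,330:365]<60)
v,u=np.nonzero(m); W=onz(s,u.mean(),v.mean(),66); print('wheel',len(u),W)
yaw=(a+b)/2; R=np.array([[np.cos(yaw),-np.sin(yaw)],[np.sin(yaw),np.cos(yaw)]])
print('origin corners',c[:2],'wheel from it',R.T@(W[:2]-c[:2]))
for n,(uv) in dict(loupe=(283,516,54),post=(550,424,28),bottle=(72,398,115)).items():
    P=onz(s,*F(uv[:2]),uv[2])[:2]; print(n,P,R.T@(P-c[:2]))
O=c[:2]; np.savez('st.npz',O=O,yaw=yaw)
# rectify scale region: stage x 50..125, y -60..100, z 36.5; 4px/mm
out=[]
for im in (s,d):
    xs=np.arange(55,125,.25); ys=np.arange(110,-40,-.25)
    X,Y=np.meshgrid(xs,ys,indexing='ij'); X=X[::-1]
    P=np.stack([O[0]+R[0,0]*X+R[0,1]*Y,O[1]+R[1,0]*X+R[1,1]*Y,np.full_like(X,36.5)],-1)
    q=(P-im['position'])@np.array(im['rotation'])@np.array(im['intrinsics']).T
    q=(q[...,:2]/q[...,2:]).astype(np.float32)
    out.append(cv2.remap(im['image'],q[...,0],q[...,1],cv2.INTER_CUBIC))
cv2.imwrite('pics/rect.png',np.vstack(out)[:,:,::-1])
E
```

```text
[[707.9, 99.1, 28.0], [819.5, -168.6, 28.0], [619.0, -250.5, 28.0], [512.5, 19.3, 28.0]]
[211.1, 290.0, 216.6, 290.1]
yaw [22.08847642 22.20733236]
wheel 83 [ 535.72290219 -122.09808821   66.        ]
origin corners [664.72422993 -75.16160223] wheel from it [-137.17780204    5.16012606]
loupe [472.63569528 -21.71051919] [-157.76404826  121.92427362]
post [ 542.07801453 -210.11431423] [-164.47362051  -78.75758237]
bottle [549.1439288  119.58954694] [-33.63111611 223.95482611]
```

View pics/rect.png

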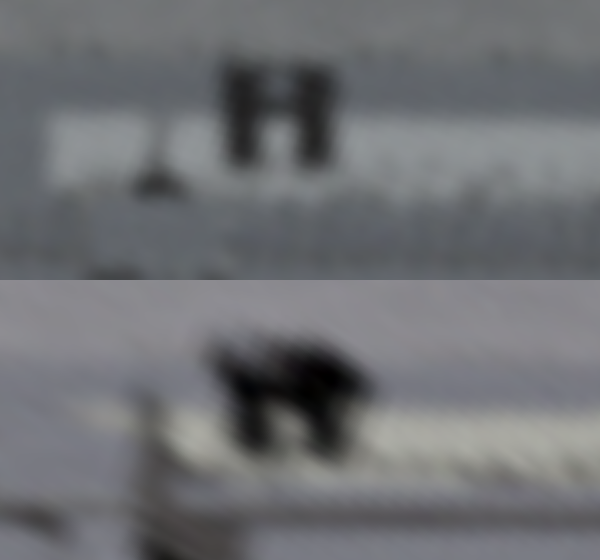

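The top view puts the pointer at column 160 and the notch at column 278, so about 29.5 mm to close. The lower (side) view is parallax-skewed but agrees in sense. The wheel measures at about (536,-122). I'll close the gripper and move over there, then check from close by.

Call:
step_arm([
  [0.6, 0.9, 0, 0, 0, 0.38],
  [0.6, 0.9, 0, 0, 0, 0],
  [0.6, 0.9, 0, 0, 0, 0],
  [0.6, 0.9, 0, 0, 0, 0],
  [0.6, 0.9, 0, 0, 0, 0],
  [0.6, 0.9, 0, 0, 0, 0],
  [0.6, 0.9, 0, 0, 0, 0],
  [0.6, 0.9, 0, 0, 0, 0],
  [0.6, 0.9, 0, 0, 0, 0],
  [0.6, 0.9, 0, 0, 0, 0],
], grip=1)

```text
clock: 1.2
ee_pos: [335.7, -405.8, 242.1]
tool_rot: [[0.927, 0.376, -0.0], [0.376, -0.927, 0.0], [-0.0, -0.0, -1.0]]
wrist_force: [0.3, -0.3, 0.3]
opening: 0.3
grip_force: 0.0
```

Call:
step_arm([
  [0.65, 0.95, 0, 0, 0, 0],
  [0.65, 0.95, 0, 0, 0, 0],
  [0.65, 0.95, 0, 0, 0, 0],
  [0.65, 0.95, 0, 0, 0, 0],
  [0.65, 0.95, 0, 0, 0, 0],
  [0.65, 0.95, 0, 0, 0, 0],
  [0.65, 0.95, 0, 0, 0, 0],
  [0.65, 0.95, 0, 0, 0, 0],
  [0.65, 0.95, 0, 0, 0, 0],
  [0.65, 0.95, 0, 0, 0, 0],
])

```text
clock: 2.2
ee_pos: [465.7, -215.8, 242.2]
tool_rot: [[0.927, 0.375, -0.0], [0.375, -0.927, 0.0], [-0.0, -0.0, -1.0]]
wrist_force: [-0.5, -0.4, 0.7]
opening: -0.1
grip_force: 0.0
```

```bash
python3 - <<'E'
from h import *
import h
im=cv2.imread('pics/side0.png'); d=manip.snapshot('side')
g=im.max(2); m=np.zeros_like(g); m[212:245,292:312]=g[212:245,292:312]<62
v,u=np.nonzero(m); print(len(u),u.min(),u.max(),v.min(),v.max(),u.mean(),v.mean())
for z in(35,42,50): print(z,onz(d,u.mean(),v.mean(),z))
for P in [(536,-122,69),(536,-122,42),(541,-124,69)]: print(P,proj(d,P))
print(manip.read_state()['ee_pos'],manip.read_state()['wrist_force'])
E
```

```text
259 292 309 212 240 301.73745173745175 227.01544401544402
35 [ 536.98218839 -114.23989046   35.        ]
42 [ 537.1332897  -124.05415922   42.        ]
50 [ 537.30597691 -135.27046636   50.        ]
(536, -122, 69) [301.12634451 216.6173092 ]
(536, -122, 42) [301.24589996 226.49141807]
(541, -124, 69) [303.36021382 217.10731323]
[ 468.01168966 -211.55515292  242.2476774 ] [1.24712779 3.57152201 0.09811168]
```

The two views agree on the wheel at (536.5,-122.5). I'll go above the stroke's start point.

Call:
step_arm([
  [0.33, 0.53, -0.5, 0, 0, 0],
  [0.33, 0.53, -0.7, 0, 0, 0],
  [0.33, 0.53, -0.9, 0, 0, 0],
  [0.33, 0.53, -0.9, 0, 0, 0],
  [0.33, 0.53, -0.9, 0, 0, 0],
  [0.33, 0.53, -0.9, 0, 0, 0],
  [0.33, 0.53, -0.9, 0, 0, 0],
  [0.33, 0.53, -0.9, 0, 0, 0],
  [0.33, 0.53, -0.6, 0, 0, 0],
  [0.33, 0.53, -0.2, 0, 0, 0],
])

```text
clock: 3.25
ee_pos: [530.4, -109.9, 92.0]
tool_rot: [[0.927, 0.375, -0.003], [0.375, -0.927, 0.001], [-0.003, -0.002, -1.0]]
wrist_force: [-0.2, -0.6, 0.8]
opening: -0.1
grip_force: 0.0
```

```bash
python3 - <<'E'
from h import *
d=snap('side'); print(manip.read_state()['ee_pos'],manip.read_state()['wrist_force'])
cv2.imwrite('pics/sd1.png',cv2.resize(d['image'][120:270,220:420,::-1],None,fx=4,fy=4,interpolation=cv2.INTER_CUBIC))
E
```

```text
[ 531.86559037 -107.40718903   92.62685696] [ 1.03229407  2.09798651 -0.50939682]
```

View pics/sd1.png

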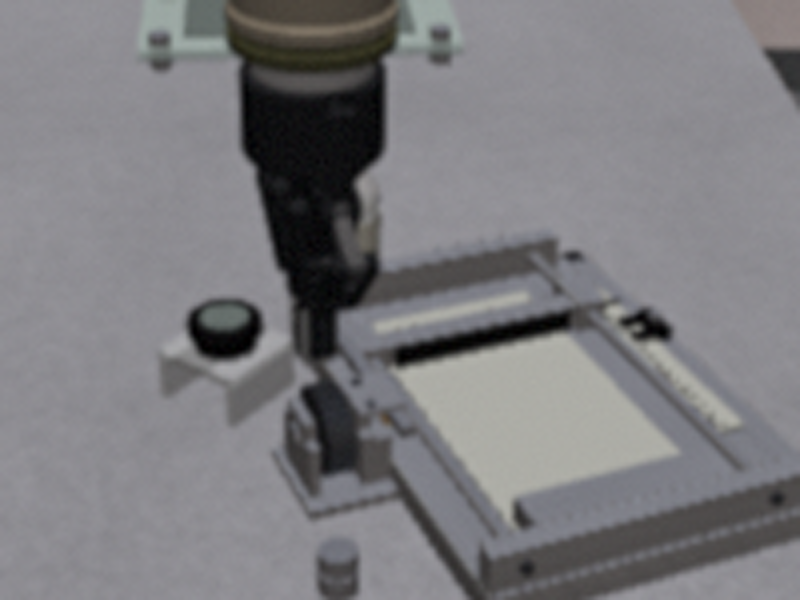

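The closed fingertip, at crop (316,355), hangs just above the wheel at (325,390), and the loupe is clear. First, a gentle descent and a trial stroke.

Call:
step_arm([
  [0, 0, -0.3, 0, 0, 0],
  [0, 0, -0.25, 0, 0, 0],
  [0, 0, -0.15, 0, 0, 0],
  [0, 0, -0.05, 0, 0, 0],
  [0.075, -0.185, 0, 0, 0, 0],
  [0.075, -0.185, 0, 0, 0, 0],
  [0.075, -0.185, 0, 0, 0, 0],
  [0.075, -0.185, 0, 0, 0, 0],
  [0.075, -0.185, 0, 0, 0, 0],
  [0, 0, 0, 0, 0, 0],
])

```text
clock: 4.3
ee_pos: [539.4, -130.6, 79.9]
tool_rot: [[0.927, 0.374, 0.001], [0.374, -0.927, -0.001], [0.001, 0.001, -1.0]]
wrist_force: [-1.4, -2.0, 5.5]
opening: 0.1
grip_force: 2.7
```

```bash
cat > meas.py <<'E'
from h import *
import sys
z=np.load('st.npz'); O,yaw=z['O'],float(z['yaw']); c,s_=np.cos(yaw),np.sin(yaw)
s=snap('top')
def rect(x0,x1):
    X,Y=np.meshgrid(np.arange(x0,x1,.25),np.arange(110,-10,-.25),indexing='ij')
    P=np.stack([O[0]+c*X-s_*Y,O[1]+s_*X+c*Y,np.full_like(X,36.5)],-1)
    q=(P-s['position'])@np.array(s['rotation'])@np.array(s['intrinsics']).T
    q=(q[...,:2]/q[...,2:]).astype(np.float32)
    return cv2.remap(s['image'].max(2),q[...,0],q[...,1],cv2.INTER_CUBIC).astype(float)
ys=np.arange(110,-10,-.25)
# marker body rows: image rows 60-110 -> x=125-r/4 ; pointer foot rows 165-190
def cent(x0,x1,lo,hi,name):
    p=rect(x0,x1).mean(0); k=(ys>lo)&(ys<hi); w=np.clip(np.percentile(p[k],70)-10-p[k],0,None)
    print(name,'y=%.1f'%((w*ys[k]).sum()/w.sum()),'width',(w>0).sum()/4)
cent(86,108,20,60,'marker')
cent(78,83,38,85,'pointer')
st=manip.read_state(); print(st['ee_pos'].round(1) if hasattr(st['ee_pos'],'round') else st['ee_pos'],np.round(st['wrist_force'],1),st['clock'])
if len(sys.argv)>1: cv2.imwrite('pics/'+sys.argv[1],rect(55,125)[::-1])
E
python3 meas.py
```

```text
marker y=40.6 width 22.75
pointer y=66.3 width 23.0
[ 539.4 -130.5   79.9] [-1.1 -3.8  6.4] 4.35
```

The wheel rolls: pointer from 70 to 66.3, with about 6 N on the tip and 25.7 mm to go. Repeated strokes follow: lift, return 27 mm, lower, stroke 27 mm.

Call:
step_arm([
  [0.11, -0.28, 0, 0, 0, 0],
  [0, 0, 0.5, 0, 0, 0],
  [-0.255, 0.625, 0, 0, 0, 0],
  [-0.255, 0.625, 0, 0, 0, 0],
  [0, 0, -0.5, 0, 0, 0],
  [0.102, -0.25, 0, 0, 0, 0],
  [0.102, -0.25, 0, 0, 0, 0],
  [0.102, -0.25, 0, 0, 0, 0],
  [0.102, -0.25, 0, 0, 0, 0],
  [0.102, -0.25, 0, 0, 0, 0],
])

```text
clock: 5.35
ee_pos: [541.6, -135.0, 79.3]
tool_rot: [[0.927, 0.376, 0.001], [0.376, -0.927, -0.0], [0.001, 0.0, -1.0]]
wrist_force: [-0.2, 0.6, 1.0]
opening: 0.0
grip_force: 0.0
```

```bash
python3 meas.py
```

```text
marker y=40.6 width 23.0
pointer y=57.8 width 22.25
[ 541.4 -136.2   78.9] [ 0.2 -1.   1. ] 5.4
```

Call:
step_arm([
  [0, 0, 0.5, 0, 0, 0],
  [-0.255, 0.625, 0, 0, 0, 0],
  [-0.255, 0.625, 0, 0, 0, 0],
  [0, 0, -0.5, 0, 0, 0],
  [0.102, -0.25, 0, 0, 0, 0],
  [0.102, -0.25, 0, 0, 0, 0],
  [0.102, -0.25, 0, 0, 0, 0],
  [0.102, -0.25, 0, 0, 0, 0],
  [0.102, -0.25, 0, 0, 0, 0],
  [0, 0, 0, 0, 0, 0],
])

```text
clock: 6.4
ee_pos: [541.1, -136.4, 78.8]
tool_rot: [[0.927, 0.374, -0.0], [0.374, -0.927, -0.001], [-0.001, 0.0, -1.0]]
wrist_force: [0.9, 0.5, 0.7]
opening: -0.1
grip_force: 0.0
```

```bash
python3 meas.py r2.png
```

```text
marker y=40.6 width 23.25
pointer y=52.4 width 22.75
[ 540.9 -135.8   78.8] [-0.1  0.2 -0.7] 6.45[ WARN:0@1.539] global loadsave.cpp:1063 imwrite_ Unsupported depth image for selected encoder is fallbacked to CV_8U.
```

View pics/r2.png

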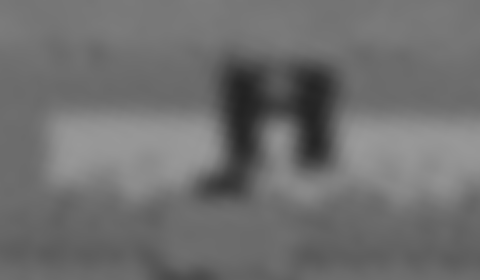

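The foot of the pointer is now at column 218 (y about 55) and the notch at column 278, so about 14.5 mm remain; my centroid was diluted by background. I'll sharpen the measure and take another stroke.

Call:
step_arm([
  [0, 0, 0.5, 0, 0, 0],
  [-0.255, 0.625, 0, 0, 0, 0],
  [-0.255, 0.625, 0, 0, 0, 0],
  [0, 0, -0.5, 0, 0, 0],
  [0.102, -0.25, 0, 0, 0, 0],
  [0.102, -0.25, 0, 0, 0, 0],
  [0.102, -0.25, 0, 0, 0, 0],
  [0.102, -0.25, 0, 0, 0, 0],
  [0.102, -0.25, 0, 0, 0, 0],
  [0, 0, 0, 0, 0, 0],
])

```text
clock: 7.45
ee_pos: [541.1, -136.5, 78.8]
tool_rot: [[0.928, 0.374, -0.0], [0.374, -0.928, -0.001], [-0.001, 0.0, -1.0]]
wrist_force: [-0.3, -0.8, 0.4]
opening: 0.3
grip_force: 0.0
```

```bash
cat >> meas.py <<'E'
def dark(x0,x1,lo,hi,name):
    p=rect(x0,x1).mean(0); k=(ys>lo)&(ys<hi); q=p[k]; t=(q.min()+np.median(q))/2
    w=np.clip(t-q,0,None); print(name,'dark y=%.1f'%((w*ys[k]).sum()/w.sum()),'w',(w>0).sum()/4,'min %.0f med %.0f'%(q.min(),np.median(q)))
dark(77.5,82,20,75,'foot'); dark(96,108,20,60,'marker'); 
p=rect(86,95).mean(0); k=(ys>34)&(ys<47); q=p[k]; w=np.clip(q-q.min()-.4*(q.max()-q.min()),0,None); print('notch bright y=%.1f'%((w*ys[k]).sum()/w.sum()))
E
python3 meas.py
python3 - <<'E'
# same measure on the first picture
import sys; sys.argv=['x']; sys.path.insert(0,'.')
import os; os.chdir('.')
import h,cv2
o=h.snap
def f(n,f=None):
    s=dict(o(n)); s['image']=cv2.imread('pics/top0.png')[:,:,::-1].copy(); return s
h.snap=f
print('START'); exec(open('meas.py').read().replace('from h import *','from h import *\nsnap=h.snap' if 0 else 'import h\nfrom h import *'))
E
```

```text
marker y=40.6 width 22.75
pointer y=47.8 width 22.25
[ 540.9 -135.7   78.8] [ 0.4  0.7 -0.1] 7.5
foot dark y=47.6 w 10.75 min 51 med 124
marker dark y=41.7 w 13.0 min 40 med 68
notch bright y=40.4
START
marker y=40.6 width 22.75
pointer y=70.2 width 19.25
[ 540.8 -135.2   78.8] [ 0.1 -1.  -0.2] 7.55
foot dark y=70.7 w 9.5 min 65 med 123
marker dark y=41.8 w 13.0 min 38 med 66
notch bright y=40.4
```

Call:
step_arm([
  [0, 0, 0.5, 0, 0, 0],
  [-0.255, 0.625, 0, 0, 0, 0],
  [-0.255, 0.625, 0, 0, 0, 0],
  [0, 0, -0.5, 0, 0, 0],
  [0.102, -0.25, 0, 0, 0, 0],
  [0.102, -0.25, 0, 0, 0, 0],
  [0.102, -0.25, 0, 0, 0, 0],
  [0.102, -0.25, 0, 0, 0, 0],
  [0, 0, 0, 0, 0, 0],
  [0, 0, 0.5, 0, 0, 0],
])

```text
clock: 8.55
ee_pos: [538.2, -130.2, 88.1]
tool_rot: [[0.927, 0.375, -0.002], [0.375, -0.927, 0.0], [-0.002, -0.001, -1.0]]
wrist_force: [-0.6, -0.2, -0.7]
opening: -0.2
grip_force: 0.0
```

```bash
python3 meas.py r3.png 2>/dev/null; python3 - <<'E'
from h import *
d=snap('side'); a=cv2.resize(d['image'][185:235,345:425,::-1],None,fx=8,fy=8,interpolation=cv2.INTER_CUBIC)[:,:640]
r=cv2.imread('pics/r3.png')[:180]; r=cv2.copyMakeBorder(r,0,0,0,160,0)
cv2.imwrite('pics/m3.png',np.vstack([r,a]))
E
```

```text
marker y=41.0 width 21.25
pointer y=45.0 width 19.25
[ 539.2 -130.1   90.4] [0.8 1.2 1.3] 8.6
foot dark y=42.5 w 16.25 min 65 med 128
marker dark y=41.9 w 12.75 min 39 med 67
notch bright y=39.3
```

View pics/m3.png

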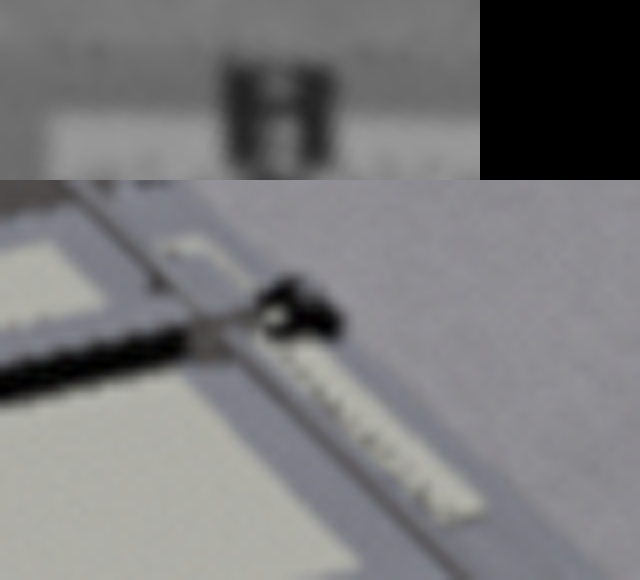

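The pointer is now inside the notch's left part; the marker's prongs spoil the foot centroid. I'll measure the jaw's travel since the start from the black gripping face, which is clear of the marker.

```bash
cat > trav.py <<'E'
from h import *
z=np.load('st.npz'); O,yaw=z['O'],float(z['yaw']); c,s_=np.cos(yaw),np.sin(yaw)
s=snap('top')
def rect(img,x0,x1,y1,y0,h):
    X,Y=np.meshgrid(np.arange(x0,x1,.25),np.arange(y1,y0,-.25),indexing='ij')
    P=np.stack([O[0]+c*X-s_*Y,O[1]+s_*X+c*Y,np.full_like(X,h)],-1)
    q=(P-s['position'])@np.array(s['rotation'])@np.array(s['intrinsics']).T
    q=(q[...,:2]/q[...,2:]).astype(np.float32)
    return cv2.remap(img.max(2),q[...,0],q[...,1],cv2.INTER_CUBIC).astype(np.float32)
a=cv2.imread('pics/top0.png')[:,:,::-1].copy(); b=s['image']
for x0,x1 in((-40,0),(0,40)):
    # face region of the start: find steepest dark->panel edge
    pa=rect(a,x0,x1,100,0,50).mean(0); pb=rect(b,x0,x1,100,-30,50).mean(0)
    ga=np.gradient(cv2.GaussianBlur(pa[None],(1,1),0)[0]); i=int(ga.argmax())
    T=pa[i-40:i+24][None]; r=cv2.matchTemplate(pb[None],T,cv2.TM_CCOEFF_NORMED)[0]; j=int(r.argmax())
    print('face start y=%.2f travel %.2f corr %.3f'%(100-i*.25,(j-(i-40))*.25,r[j]))
# pointer tip column in the notch & start: darkness profile along y, rows of shaft x 85..89
for n,im in(('start',a),('now',b)):
    p=rect(im,78,82,85,20,36.5).mean(0); print(n,' '.join('%d:%d'%(85-k*.25,p[k]) for k in range(0,260,8)))
print(manip.read_state()['clock'])
E
python3 trav.py
```

```text
face start y=53.75 travel 29.00 corr 1.000
face start y=54.00 travel 29.00 corr 0.999
start 85:120 83:118 81:120 79:116 77:105 75:85 73:69 71:65 69:69 67:84 65:100 63:119 61:128 59:131 57:132 55:131 53:125 51:119 49:116 47:118 45:125 43:130 41:135 39:135 37:129 35:122 33:119 31:119 29:121 27:123 25:126 23:127 21:128
now 85:126 83:125 81:130 79:137 77:141 75:141 73:138 71:137 69:138 67:141 65:143 63:139 61:135 59:134 57:133 55:131 53:122 51:105 49:90 47:76 45:67 43:66 41:71 39:81 37:85 35:88 33:98 31:110 29:121 27:126 25:128 23:129 21:131
8.7
```

```bash
cat >> trav.py <<'E'
for x0,x1 in((77,80),(80,83),(83,86),(86,90),(90,94)):
    pa=rect(a,x0,x1,85,20,36.5).mean(0); pb=rect(b,x0,x1,85,20,36.5).mean(0); ys=85-np.arange(260)*.25
    D=pb-pa; D-=np.median(D); w1=np.clip(D-.4*D.max(),0,None)*(ys>60); w2=np.clip(-D+.4*D.min(),0,None)*(ys<55)
    print(x0,'old %.1f'%((w1*ys).sum()/w1.sum()),'new %.1f'%((w2*ys).sum()/w2.sum()),'amp %.0f %.0f'%(D.max(),D.min()))
for x0 in (86,90,94,98,102):  # marker sides, start picture
    p=rect(a,x0,x0+4,65,15,36.5).mean(0); ys=65-np.arange(200)*.25; k=np.where(p<80)[0]; print('H',x0,ys[k[0]],ys[k[-1]],(ys[k[0]]+ys[k[-1]])/2)
E
python3 trav.py | tail -10
```

```text
77 old 71.0 new 41.4 amp 71 -75
80 old 70.6 new 42.2 amp 63 -54
83 old 70.6 new 42.7 amp 38 -31
86 old 70.6 new 41.8 amp 28 -37
90 old 70.0 new 42.2 amp 27 -36
H 86 52.75 27.75 40.25
H 90 53.25 27.75 40.5
H 94 54.0 27.25 40.625
H 98 55.0 26.0 40.5
H 102 55.25 25.75 40.5
```

The pointer is at y = 42.0 and the notch at 40.4, so 1.5 mm remain, about 7 mm of rim. One short stroke, then lift away.

Call:
step_arm([
  [0, 0, -0.4, 0, 0, 0],
  [0, 0, -0.1, 0, 0, 0],
  [0, 0, 0, 0, 0, 0],
  [0.044, -0.107, 0, 0, 0, 0],
  [0.044, -0.107, 0, 0, 0, 0],
  [0.044, -0.107, 0, 0, 0, 0],
  [0, 0, 0, 0, 0, 0],
  [0, 0, 0, 0, 0, 0],
  [0, 0, 0.5, 0, 0, 0],
  [0, 0, 0.5, 0, 0, 0],
])

```text
clock: 9.75
ee_pos: [541.2, -135.9, 99.5]
tool_rot: [[0.927, 0.376, -0.001], [0.376, -0.927, 0.001], [-0.001, -0.001, -1.0]]
wrist_force: [-0.4, -0.3, -0.4]
opening: 0.1
grip_force: 0.0
```

```bash
python3 trav.py | grep -v : ; python3 -c "
from h import *
d=snap('side'); cv2.imwrite('pics/s4.png',cv2.resize(d['image'][185:235,345:425,::-1],None,fx=8,fy=8,interpolation=cv2.INTER_CUBIC))"
```

```text
face start y=53.75 travel 30.50 corr 1.000
face start y=54.00 travel 30.50 corr 1.000
9.8
77 old 70.9 new 40.1 amp 72 -82
80 old 70.6 new 40.8 amp 61 -68
83 old 70.6 new 40.6 amp 37 -45
86 old 70.6 new 40.0 amp 27 -41
90 old 70.0 new 40.4 amp 27 -37
H 86 52.75 27.75 40.25
H 90 53.25 27.75 40.5
H 94 54.0 27.25 40.625
H 98 55.0 26.0 40.5
H 102 55.25 25.75 40.5
```

View pics/s4.png

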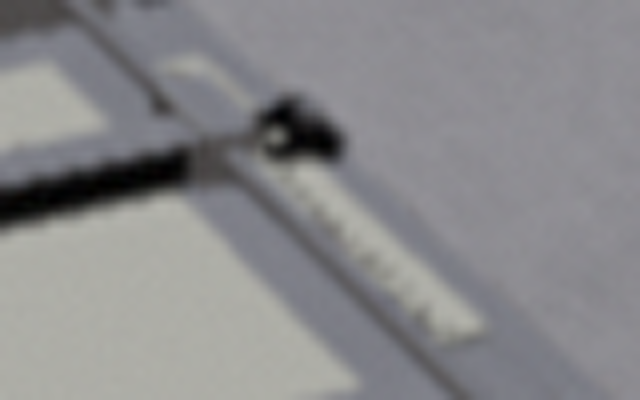

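The pointer (mean y = 40.4) stands in the middle of the notch (40.4 to 40.5), the marker has not moved, and the finger is 20 mm clear. I'm handing in the job.

```bash
python3 -c "
from cell import manip
print(manip.finish_job())"
```

```text
the job is handed in; nothing more can be done
None
```

I rolled the wheel in six fingertip strokes until the pointer stood in the middle of the marker's notch (within about 0.5 mm by camera), then lifted the finger 20 mm clear and handed the job in at about 10 s; no verdict came back.

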